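# Tap stuck steel cylinders out of a tilted bottle and put them on the balance

## Robot

A 6-joint arm with a two-finger parallel gripper is mounted at the origin on the work surface. World frame = base frame: x ahead of the robot, y to its left, z up, the work surface at z = 0. Lengths are in mm, angles in rad, forces in N, time in s.
With the tool pointing down it reaches from about 300 to 775 mm from the base axis. Payload 14.6 kg.
Tool frame: the origin (TCP) lies between the finger pads; the fingertips stand 19 mm ahead of it and the grasp point (between the pads) is the TCP; z points along the fingers, y is the line along which they close (so a half turn about z gives the same grasp; the last joint's range is limited). The gripper opens to 94 mm and grips with 3 to 60 N. Pads are 16 mm wide; open, the fingers measure 119 mm over their backs; the gripper's body (75 mm by 177 mm) begins 78 mm behind the grasp point.
Start: joints at [1.28, 0.3, 1.521, -0, 1.321, -0.067], TCP at [122.063, 536.274, 224.446] pointing down, gripper open.
Joint ranges: [-3.03, 3.03], [-0.79, 2.21], [0.23, 2.52], [-1.04, 4.18], [0, 3.07], [-2.55, 2.55]. Speed limits (rad/s): [2.22, 2.22, 2.57, 3.14, 3.14, 3.14].

## Interface

Orientations are given as [roll, pitch, yaw] about the fixed x, y, z axes, in that order (R = Rz(yaw) Ry(pitch) Rx(roll)).
In Python, from cell import monitor, imaging, job, find_in, trace gives the robot as it stands. The module is installed in compiled form; this text tells all that it offers.
- The arm moves only by the tool arm_command, never from a script. Its argument "steps" is a list of rows, each a list of 5 numbers: the opening, from 0 (shut) to 1 (fully open), then the shift along the tool's x, y, z in mm, then the turn about the tool's z in degrees. In form: [[gripper, dx, dy, dz, turn], ...]. A call has 1 to 20 rows; each row is the pose to reach, as a shift and turn from the pose commanded when the call began, along the tool's axes at that moment; what a row does not reach only later rows make up. A row lasts 1/8 s, in which the tool goes at most 62.5 mm and 10.7 degrees, less where a joint would pass 70% of its speed; a pose out of reach is approached as far as the arm can. A call with a gripper value outside its range is refused whole. The fingers move at their own pace and stop on an object; "force" is the grip in N (left out, the last holds). Time passes only in rows, so rows that repeat a pose let the fingers close. It gives the time, the measured TCP pose, the force, the opening and the grip force at its end, in the units of the state.
- monitor.read_state(): the state, without advancing time (a new reading comes with each control period).
- imaging.camera(name): name is "scene" or "top" or "wrist"; returns a dict with "img" (384x512x3 uint8, red, green, blue), "mtx" (3x3 intrinsics, pixels), "D" ([k1, k2, p1, p2, k3] as OpenCV has them; the pictures are not rectified), "view" (4x4, takes a point from world to camera coordinates). Camera axes: x right, y down, z forward; pixel columns grow to the right and rows downward; lengths in mm; the calibration is good to about 2 mm. A picture is of the moment at which its call begins. There is no depth.
- job.sign_off(): hands the job in; it is judged then, once.
Trained networks look in a picture, given as the dict that the camera call returned (one of the last four; its "shot" number tells which), for a name from the list of things; names that differ only in an ending like _2 or _b are one class to them, and where a whole thing is asked for, a point or a joint stands for the part that bears it (a point fixed in the world has none). Each returns a list of dicts, best first, with "p" (0 to 1); they miss things now and then, are a little off and sometimes report something else, mostly with a low value. They report only what shows in the picture. A call takes as long as a camera call. They do not tell look-alikes from the thing itself.
- find_in(picture, target): "rect" ([centre column, centre row, width, height] in pixels, round what is visible of it).
- trace(picture, target): "region" (384x512 bool, what is visible of it) and "rect" ([centre column, centre row, width, height] in pixels, round what is visible of it).
The state is a dict: "clock": time; "joints": joint angles; "qd": joint speeds; "effort": joint torques, N m; "eef_pos": TCP position; "eef_rot": TCP orientation; "wrist_force": force on the tool from outside, world axes, zero at the start; "moment": the same for the moment, N m; "finger_gap": finger opening in mm; "finger_force": force on a finger pad.
Only numpy, scipy, OpenCV 4.12 (cv2) and the standard library are available. Lean on these libraries where they do the work, as an engineer would, in place of code of your own. Each camera call takes 0.05 s, during which the arm holds its last target. There are 200 camera calls.

## Task

Three steel cylinders are stuck in the neck of the tilted clear bottle: set the handled pan on the bench under the bottle's mouth, then pick up the mallet and tap the side of the bottle with it (touch the bottle only with the mallet) until all three have dropped into the pan. Lay the mallet back on its mat, and then lift the pan with the cylinders in it onto the middle of the balance's weighing plate and let go. Leave the other things on the bench alone.

Things in the scene. Friction and masses are not known exactly. Their poses are not given: they have to be found in the camera images.
- bottle: clear plastic bottle lying on a stand, tilted 22 deg, neck lowest. Origin: on its axis at the swivel, 125 mm above the bench; z up; neck points to local -y and down. Along its axis from the origin: body (64 mm diameter) from 80 mm behind (the high closed base end, local +y) to 25 mm ahead, then shoulder, then neck (24 mm outside, 17 mm bore) 50 to 105 mm ahead
- side (a point): a point to tap: on the bottle's local -x side, level with its axis, near the base end (46 mm to local +y of the swivel, 144 mm above the bench, skin faces local -x; the +x side is alike). Brisk taps here (mallet at 0.3 m/s or so, 0.2 at least, going some 7 mm past contact and drawing back as fast) jerk the neck; each walks the cylinders some mm down it. Several are needed; slow pushes do nothing
- mouth (a point): centre of the bottle's open mouth, 86 mm above the bench; the lip's lowest point is about 73 mm up. The cylinders fall from here, landing 0 to 30 mm further along the neck's direction, and may then roll
- stand: fixed stand of the bottle: base plate 90 x 150 x 12 mm (local x, y; centred 20 mm to local +y), a 22 mm post under the bottle's pivot. Origin on the bench under the pivot; at rest its axes are parallel to the bottle's. The bottle turns about a vertical springy swivel over this origin (2.5 N m/rad, stops at 0.12 rad either way) and rings at about 10 Hz when struck
- cyl1: dark steel cylinder, 13 mm diameter, 13 mm long, 13.5 g, stuck in the neck (the one deepest in). Origin at its centre
- cyl2: the same, the middle one
- cyl3: the same, the one nearest the mouth
- pan: open square aluminium pan, 90 x 90 mm, 32 mm high, walls and floor 3 mm, about 120 g, loose. Origin: centre of its underside. A flat handle 14 mm wide (local x) and 12 mm thick, its middle 26 mm above the underside, sticks out to local -y from 45 to 124 mm from the origin
- mallet: soft-faced mallet lying level, about 140 g, loose. Black head: cylinder 40 mm diameter, 70 mm long along local x (its flat ends are the striking faces). Round wooden handle 18 mm diameter along local y, with a 40 mm end disc (78 to 90 mm to local +y). Origin: under the middle of the handle at the level of the underside; the handle's axis is 20 mm above it; the head's axis is 70 mm to local -y
- mat: fixed cork mat, 100 x 190 mm (local x, y), 4 mm thick, on which the mallet lies. Origin: centre of its underside
- balance: fixed white bench balance, 200 x 160 mm, its square steel weighing plate (130 x 130 mm, top 50 mm above the bench) centred 30 mm to local +x. Origin: centre of its underside
- plate (a point): centre of the top face of the balance's weighing plate
- jar: bystander: closed white jar, 60 mm diameter, 60 mm high. Origin: centre of its underside
- beaker: bystander: glass beaker, 60 mm diameter, 70 mm high. Origin: centre of its underside
- tape: bystander: roll of tape, 70 mm diameter, 24 mm high. Origin: centre of its underside
- cap: bystander: white screw cap, 32 mm diameter, 20 mm high. Origin: centre of its underside
- amber: bystander: amber bottle, 64 mm diameter, 130 mm high. Origin: centre of its underside
Not all that is in view belongs to the job. Leave any purple look-alike of the stand alone.

How it is judged:
By the outcome, as a careful person would: the job done as asked, in the order asked, and still so for the second after the job is handed in, with the robot touching nothing.
It also fails if it takes over 72 s, if anything falls off the work surface, if the arm or the gripper's body presses on something with over 40 N, if the wrist force passes 120 N, or if a joint passes its speed limit or range.

## Working session

There is one attempt and no reset: what is moved stays moved. The work goes in short steps, Python scripts to look and compute and a tool call to move; the robot and the scene stay as the last step left them, time stands still between calls to the robot, and variables do not carry over. Pictures are saved under pics/ and viewed, at most 10 in all, crops included, and the job is handed in when it is done.

Besides the shell and the picture viewer there is one more tool, called after "Emit:" as name(argument=value, ...) on one line, values as JSON. arm_command: Moves the arm, as the interface text tells. Its arguments: {"type":"object","properties":{"steps":{"type":"array","items":{"type":"array","items":{"type":"number"}}},"force":{"type":"number"}},"required":["steps"]}

```bash
mkdir -p pics; cat > h.py <<'E'
import numpy as np, cv2
from cell import monitor, imaging, job, find_in, trace
def ray(c,px):
    u=cv2.undistortPoints(np.array([[px]],float),c['mtx'],c['D'])[0,0]
    V=np.linalg.inv(c['view']); d=V[:3,:3]@[u[0],u[1],1]; return V[:3,3],d
def at(c,px,z):
    o,d=ray(c,px); return (o+d*(z-o[2])/d[2])
def proj(c,P):
    P=np.atleast_2d(np.array(P,float)); r,_=cv2.Rodrigues(c['view'][:3,:3])
    return cv2.projectPoints(P,r,c['view'][:3,3],c['mtx'],c['D'])[0][:,0]
E
python3 - <<'E'
from h import *
ims=[]
for n in ["top","scene"]:
    c=imaging.camera(n); ims.append(c['img'])
    V=np.linalg.inv(c['view']); print(n,V[:3,3].round(),V[:3,2].round(2))
    for t in ["bottle","stand","pan","mallet","mat","balance","plate","mouth","cyl1","jar","beaker","tape","cap","amber"]:
        print(t,[(np.round(r['rect']).astype(int).tolist(),round(r['p'],2),at(c,r['rect'][:2],20).round().astype(int)[:2].tolist()) for r in find_in(c,t)[:3]])
    cv2.imwrite(f"pics/{n}.png",cv2.resize(c['img'][:,:,::-1],(768,576)))
print(monitor.read_state())
E
```

```text
top [ 445.   94. 1597.] [ 0.09  0.02 -1.  ]
bottle [([118, 185, 60, 25], 0.97, [637, 565]), ([238, 182, 60, 29], 0.65, [641, 173])]
stand [([239, 184, 64, 34], 0.97, [634, 171]), ([119, 188, 62, 32], 0.84, [627, 562])]
pan [([300, 218, 50, 30], 0.72, [520, -25])]
mallet [([194, 242, 57, 29], 0.93, [447, 316])]
mat [([196, 235, 67, 38], 0.58, [470, 312]), ([194, 242, 59, 25], 0.51, [448, 318])]
balance [([376, 214, 63, 68], 0.65, [527, -271])]
plate []
mouth [([119, 188, 67, 22], 0.96, [626, 561]), ([238, 181, 59, 28], 0.81, [644, 174])]
cyl1 [([251, 261, 19, 18], 0.25, [383, 133])]
jar [([251, 260, 19, 13], 0.48, [386, 133])]
beaker [([388, 152, 22, 21], 0.73, [730, -318]), ([238, 180, 58, 28], 0.22, [646, 174])]
tape [([341, 155, 18, 23], 0.53, [722, -164]), ([196, 234, 59, 35], 0.39, [472, 312])]
cap [([261, 144, 12, 11], 0.57, [762, 95])]
amber [([182, 170, 26, 28], 0.68, [682, 355])]
scene [1218. -359.  883.] [-0.59  0.41 -0.69]
bottle [([297, 193, 42, 60], 0.82, [569, 237]), ([385, 141, 46, 45], 0.72, [551, 676])]
stand [([301, 198, 48, 77], 0.75, [597, 230]), ([384, 151, 50, 69
[... 762 characters left out ...]
3], 0.96, [652, 380])]
{'clock': 1.5, 'joints': array([ 1.28041486e+00,  2.99891003e-01,  1.52100764e+00,  3.55138607e-05,
        1.32071033e+00, -6.65999267e-02]), 'qd': array([-0.00087142, -0.00105152,  0.00026785, -0.00050492,  0.00075342,
        0.00024468]), 'effort': array([-1.06822903e-03, -5.31654954e+01, -3.52916551e+01,  7.08589121e-02,
        2.13255489e-02, -3.94696201e-05]), 'eef_pos': array([122.04527062, 536.27298422, 224.44728166]), 'eef_rot': array([-3.14157866e+00, -3.54187501e-05,  2.91780232e+00]), 'wrist_force': array([-0.26586501, -0.24427827,  0.43801741]), 'moment': array([ 0.01207058, -0.03188679, -0.01895183]), 'finger_force': 0.0, 'finger_gap': 93.8201887716506}
```

View pics/top.png

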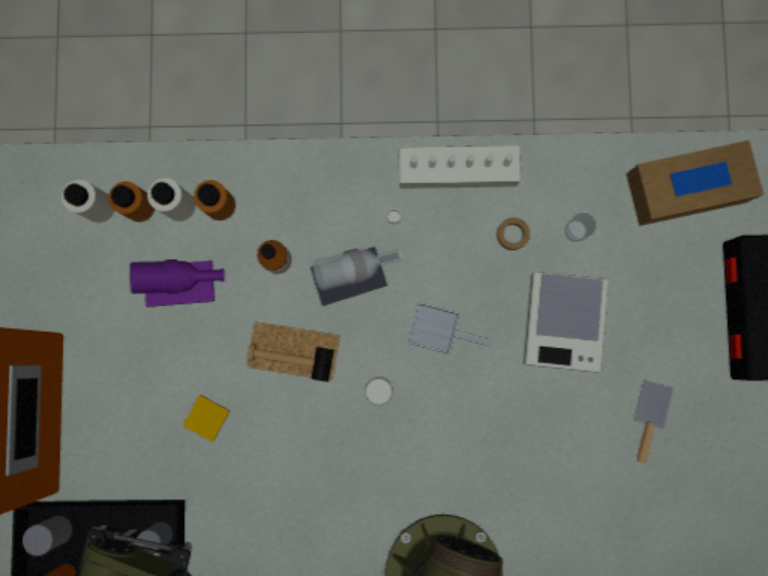

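View pics/scene.png

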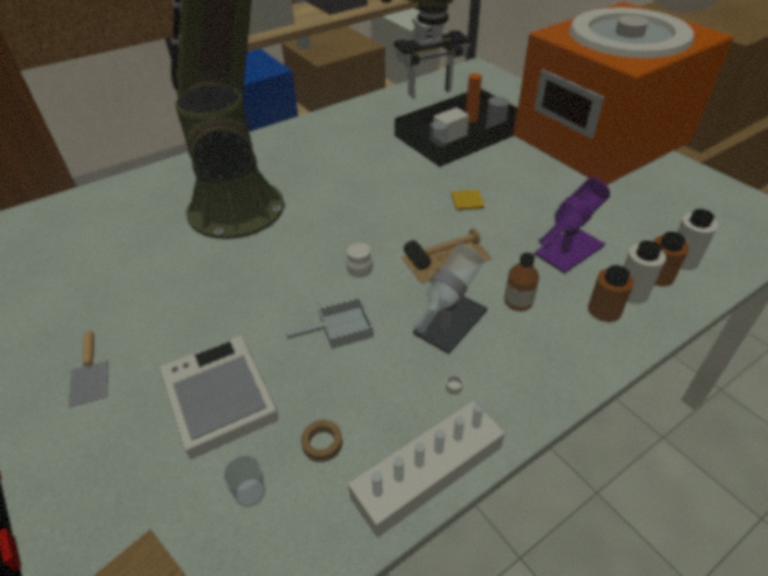

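The top picture (768x576 scale) shows the clear bottle at (350,270) with its neck to the right, the purple look-alike at (175,278), the pan at (433,328) with its handle to the right, the mallet on its mat at (293,352), and the balance at (565,320). Candidates by role:
- **Bottle:** clear (350,270) or purple (175,278). I choose the clear one.
- **Pan:** square pan (433,328) or wooden-handled spatula (655,405). I choose the square pan.
- **Mallet:** only one, at (293,352).

Next I fit the poses to the outlines in both pictures.

```bash
cat > fit.py <<'E'
from h import *
from scipy.optimize import minimize
def box(x0,x1,y0,y1,z0,z1): return np.array([[x,y,z] for x in(x0,x1) for y in(y0,y1) for z in(z0,z1)],float)
def cyl(p,a,r0,r1,L):
    a=np.array(a,float);u=np.cross(a,[.3,.5,.8]);u/=np.linalg.norm(u);v=np.cross(a,u)
    t=np.linspace(0,2*np.pi,20)[:,None]; ring=np.cos(t)*u+np.sin(t)*v
    return np.vstack([np.array(p)+r0*ring,np.array(p)+a*L+r1*ring])
s,k=np.sin(np.radians(22)),np.cos(np.radians(22))
A=np.array([0,-k,-s]); O=np.array([0,0,125.])
M={'pan':[box(-45,45,-45,45,0,32),box(-7,7,-124,-45,20,32)],
'mallet':[cyl([-35,-70,24],[1,0,0],20,20,70),cyl([0,-70,24],[0,1,0],9,9,150),cyl([0,78,24],[0,1,0],20,20,12)],
'mat':[box(-50,50,-95,95,0,4)],'balance':[box(-100,100,-80,80,0,46),box(-35,95,-65,65,46,50)],
'bottle':[cyl(O-80*A,A,32,32,105),cyl(O+25*A,A,32,12,25),cyl(O+50*A,A,12,12,55)],
'stand':[box(-45,45,-55,95,0,12)]}
S=4
def mask(c,name,p):
    m=np.zeros((384*S,512*S),np.uint8); R=np.array([[np.cos(p[2]),-np.sin(p[2])],[np.sin(p[2]),np.cos(p[2])]])
    for b in M[name]:
        w=b.copy(); w[:,:2]=b[:,:2]@R.T+p[:2]
        h=cv2.convexHull((proj(c,w)*S+(S-1)/2).astype(np.float32)).round().astype(np.int32); cv2.fillConvexPoly(m,h,1)
    return m.reshape(384,S,512,S).mean((1,3))
def fit(obs,name,p0):
    f=lambda q: sum(1-np.minimum(a,g).sum()/np.maximum(a,g).sum() for c,g in obs for a in [mask(c,name,[q[0],q[1],q[2]/100])])
    best=min((minimize(f,[p0[0],p0[1],(p0[2]+d)*100],method='Nelder-Mead',options=dict(initial_simplex=np.array([p0[0],p0[1],(p0[2]+d)*100])+np.array([[0,0,0],[12,0,0],[0,12,0],[0,0,12]]),maxiter=70)) for d in(-.1,.1)),key=lambda r:r.fun)
    return best.x[:2].round(1),round(best.x[2]/100,3),round(best.fun,3)
E
cat > m1.py <<'E'
from fit import *
cs=[imaging.camera(n) for n in("top","scene")]
# initial guesses (x,y,yaw); image right=-y, up=+x
G={'pan':(515,0,-.2),'mallet':(450,316,2.95-np.pi*0),'mat':(470,312,0),'balance':(527,-271,0),'bottle':(625,180,.2),'stand':(620,180,.2)}
G['mallet']=(455,320,-.15); G['mat']=(465,315,-.15); G['balance']=(527,-271,np.pi/2*0-.05)
for n,g in G.items():
    obs=[]
    for c in cs:
        for r in trace(c,n):
            P=at(c,r['rect'][:2],20)[:2]
            if np.hypot(*(P-g[:2]))<130 and r['p']>.2: obs.append((c,r['region'].astype(float))); break
    for c,gm in obs:
        print(n,gm.sum(),fit([(c,gm)],n,g))
    if len(obs)==2: print('   both',fit(obs,n,g))
top=cs[0]['img'][130:290,165:425]; cv2.imwrite("pics/crop.png",cv2.resize(top[:,:,::-1],None,fx=3,fy=3,interpolation=cv2.INTER_CUBIC))
E
python3 m1.py
```

```text
pan 861.0 (array([518.9,  12.6]), np.float64(-0.273), np.float64(0.084))
pan 964.0 (array([517.3,  11.3]), np.float64(-0.27), np.float64(0.081))
   both (array([518.5,  11.2]), np.float64(-0.276), np.float64(0.171))
mallet 515.0 (array([455.4, 321.1]), np.float64(-0.171), np.float64(0.105))
mat 1243.0 (array([474.5, 317. ]), np.float64(-0.162), np.float64(0.335))
mat 351.0 (array([473. , 316.7]), np.float64(-0.171), np.float64(0.674))
   both (array([474.2, 316.9]), np.float64(-0.163), np.float64(1.011))
balance 3312.0 (array([ 527.1, -271.2]), np.float64(-0.126), np.float64(0.026))
balance 4014.0 (array([ 525.8, -269.9]), np.float64(-0.124), np.float64(0.08))
   both (array([ 527.1, -271.3]), np.float64(-0.126), np.float64(0.106))
bottle 1017.0 (array([642.8, 172. ]), np.float64(0.311), np.float64(0.063))
bottle 2072.0 (array([649.6, 165.6]), np.float64(0.376), np.float64(0.445))
   both (array([643. , 172.1]), np.float64(0.307), np.float64(0.516))
stand 1506.0 (array([642.6, 173.2]), np.float64(0.253), np.float64(0.164))
stand 2015.0 (array([635.7, 177.7]), np.float64(0.331), np.float64(0.453))
   both (array([640.2, 173.1]), np.float64(0.27), np.float64(0.645))
```

View pics/crop.png

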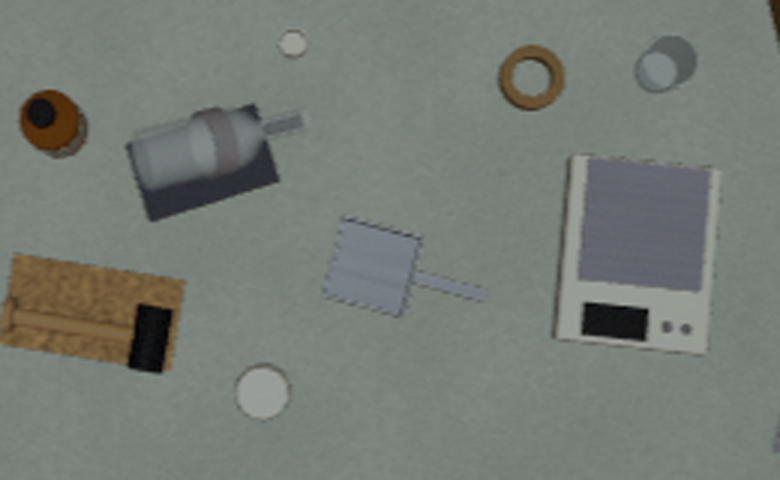

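The crop confirms the clear bottle on its dark stand (crop px 210,150, neck to 300,122), the pan (375,265) with its handle to (485,293), and the mallet head (150,338). The fits agree with it. I'll go above the pan handle and take a closer look there.

```bash
cat >> h.py <<'E'
def go(x,y,z,yaw):
    s=monitor.read_state(); p=s['eef_pos']; w=s['eef_rot'][2]
    d=np.array([x,y,z])-p; c,n=np.cos(w),np.sin(w)
    t=-np.degrees((yaw-w+np.pi)%(2*np.pi)-np.pi)
    print('clock',round(s['clock'],2),'at',p.round(1),round(w,3),'-> row', np.round([c*d[0]+n*d[1], n*d[0]-c*d[1], -d[2], t],1))
E
python3 -c "
from h import *
go(500.4,-52.2,200,1.296)"
```

```text
clock 2.2 at [122.1 536.3 224.5] 2.918 -> row [-499.5 -489.8   24.5   92.9]
```

Emit:
arm_command(steps=[[1,-499.5,-489.8,24.5,92.9],[1,-499.5,-489.8,24.5,92.9],[1,-499.5,-489.8,24.5,92.9],[1,-499.5,-489.8,24.5,92.9],[1,-499.5,-489.8,24.5,92.9],[1,-499.5,-489.8,24.5,92.9],[1,-499.5,-489.8,24.5,92.9],[1,-499.5,-489.8,24.5,92.9],[1,-499.5,-489.8,24.5,92.9],[1,-499.5,-489.8,24.5,92.9],[1,-499.5,-489.8,24.5,92.9],[1,-499.5,-489.8,24.5,92.9],[1,-499.5,-489.8,24.5,92.9],[1,-499.5,-489.8,24.5,92.9],[1,-499.5,-489.8,24.5,92.9],[1,-499.5,-489.8,24.5,92.9]], force=60)

```text
clock: 4.2
eef_pos: [500.3, -51.5, 200.2]
eef_rot: [3.141, -0.0, 1.297]
wrist_force: [-0.5, 0.6, 0.5]
finger_gap: 94.2
finger_force: 0.0
```

```bash
python3 - <<'E'
from fit import *
c=imaging.camera("wrist"); V=np.linalg.inv(c['view']); print(V[:3,3].round(),V[:3,2].round(2))
for n in ['pan','bottle','stand','mouth']:
    for r in trace(c,n)[:2]: 
        print(n,r['p'],np.round(r['rect']))
        if n=='pan' and r['p']>.3: print(fit([(c,r['region'].astype(float))],'pan',(518.3,11.3,-.275)))
cv2.imwrite("pics/w1.png",c['img'][:,:,::-1])
go(500.4,-52.2,26,1.296)
E
```

```text
[519.  16. 360.] [-0.06 -0.23 -0.97]
pan 0.86 [255. 146.  90. 162.]
(array([518.8,   9.9]), np.float64(-0.27), np.float64(0.02))
clock 4.45 at [500.4 -52.1 200. ] 1.297 -> row [-1.00e-01  1.00e-01  1.74e+02  0.00e+00]
```

View pics/w1.png

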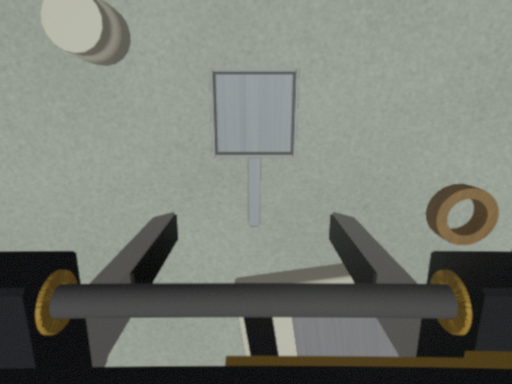

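The wrist picture shows the pan (255,112) with its handle centred at column 254, midway between the fingers. The fit is good, so I descend, grip and lift a little.

Emit:
arm_command(steps=[[1,-1.4,0.5,60,0],[1,-1.4,0.5,120,0],[1,-1.4,0.5,174,0],[1,-1.4,0.5,174,0],[0,-1.4,0.5,174,0],[0,-1.4,0.5,174,0],[0,-1.4,0.5,174,0],[0,-1.4,0.5,174,0],[0,-1.4,0.5,174,0],[0,-1.4,0.5,164,0],[0,-1.4,0.5,160,0],[0,-1.4,0.5,160,0]], force=60)

```text
clock: 5.95
eef_pos: [500.8, -53.7, 40.5]
eef_rot: [3.141, -0.0, 1.296]
wrist_force: [-0.3, -0.3, 0.4]
finger_gap: 17.9
finger_force: 0.0
```

```bash
python3 - <<'E'
from fit import *
c=imaging.camera("wrist")
for r in trace(c,'pan')[:1]: print(r['p'],fit([(c,r['region'].astype(float))],'pan',(518.3,11.3,-.275)))
th=.29; u=np.array([np.sin(th),-np.cos(th)]); B=np.array([642.5,172.5])
for a in (160,117): 
    P=B+u*(a+66); print(P,go(*P,40,np.pi/2+th))
c=imaging.camera("scene")
for r in trace(c,'pan')[:1]: print(r['p'],r['rect'])
E
```

```text
0.75 (array([518.6,  10. ]), np.float64(-0.271), np.float64(0.041))
clock 6.05 at [500.6 -53.7  40.1] 1.296 -> row [ 6.530e+01  1.962e+02  1.000e-01 -3.230e+01]
[707.12520287 -44.06311587] None
clock 6.05 at [500.6 -53.7  40.1] 1.296 -> row [ 1.016e+02  1.732e+02  1.000e-01 -3.230e+01]
[694.82925719  -2.85862922] None
0.75 [220.7, 213.8, 59.5, 31.8]
```

Emit:
arm_command(steps=[[1,0,0,0,0],[1,0,0,14,0],[1,0,0,14,0],[0,0,0,14,0],[0,0,0,14,0],[0,0,0,14,0],[0,0,0,14,0],[0,0,0,14,0],[0,0,0,14,0],[0,0,0,14,0],[0,0,0,14,0],[0,0,0,14,0],[0,0,0,14,0]], force=60)

```text
clock: 7.78
eef_pos: [500.6, -53.7, 26.0]
eef_rot: [3.141, 0.0, 1.296]
wrist_force: [-0.7, -0.9, 4.3]
finger_gap: 13.4
finger_force: 60.0
```

Emit:
arm_command(steps=[[0,0,0,-14,0],[0,15,45,-14,-7],[0,30,90,-14,-15],[0,45,135,-14,-23],[0,58,174,-14,-30],[0,65.3,196.2,-14,-32.3],[0,65.3,196.2,-14,-32.3],[0,65.3,196.2,-14,-32.3]])

```text
clock: 8.78
eef_pos: [706.3, -44.0, 40.0]
eef_rot: [-3.141, -0.0, 1.859]
wrist_force: [-0.4, -0.4, -1.6]
finger_gap: 13.5
finger_force: 60.0
```

```bash
python3 - <<'E'
from fit import *
c=imaging.camera("wrist")
for n,g in (('pan',(687,19,.29)),('bottle',(642.5,172.5,.29)),('stand',(642.5,172.5,.29))):
  for r in trace(c,n)[:1]: print(n,r['p'],np.round(r['rect']),fit([(c,r['region'].astype(float))],n,g))
t=imaging.camera("top")
for r in trace(t,'pan')[:1]: print('top pan z12',r['p'],fit([(t,r['region'].astype(float))],'pan',(687,19,.29)))
cv2.imwrite("pics/w2.png",c['img'][:,:,::-1])
go(694.8,-2.9,40,np.pi/2+.29)
E
```

```text
pan 0.87 [254. 172. 195. 318.] (array([687. ,  22.7]), np.float64(0.283), np.float64(0.138))
stand 0.27 [430.  30.  79.  59.] (array([642.5, 172.5]), np.float64(0.19), np.float64(1.0))
top pan z12 0.91 (array([686.5,  32.4]), np.float64(0.347), np.float64(0.416))
clock 9.07 at [706.9 -44.   40.3] 1.86 -> row [42.9  0.2  0.3 -0.1]
```

View pics/w2.png

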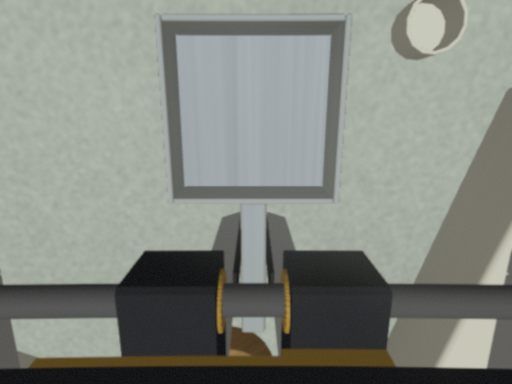

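The wrist picture shows the pan level in the grip (255,110) with the cap off to the right (428,25). The bottle is still out of view. I slide the pan in, set it down and release.

Emit:
arm_command(steps=[[0,20,0,0,0],[0,43,0,3,0],[0,43,0,8,0],[0,43,0,14,0],[0,43,0,14,0]])

```text
clock: 9.7
eef_pos: [695.0, -2.8, 26.0]
eef_rot: [3.141, -0.0, 1.86]
wrist_force: [-0.9, 1.7, 3.1]
finger_gap: 13.2
finger_force: 60.0
```

```bash
python3 - <<'E'
from fit import *
print(monitor.read_state()['wrist_force'],monitor.read_state()['eef_pos'])
c=imaging.camera("wrist")
for n,g in (('pan',(676,60,.29)),('bottle',(642.5,172.5,.29))):
  for r in trace(c,n)[:1]: print(n,r['p'],np.round(r['rect']),fit([(c,r['region'].astype(float))],n,g))
s=imaging.camera("scene")
x,y=proj(s,[676,60,30])[0]; x,y=int(x),int(y)
a=c['img']; b=cv2.resize(s['img'][y-65:y+63,max(x-64,0):x+64],(384,384),interpolation=cv2.INTER_CUBIC)
cv2.imwrite("pics/w3.png",cv2.resize(np.hstack([a,b]),(800,343))[:,:,::-1])
E
```

```text
Still running in the background as job /tmp/bash_jobs.1000/f0d3eed283b4 (pid 663). You'll get a notice when it ends.fit.py:20: RuntimeWarning: invalid value encountered in cast
  h=cv2.convexHull((proj(c,w)*S+(S-1)/2).astype(np.float32)).round().astype(np.int32); cv2.fillConvexPoly(m,h,1)
```

```bash
kill -9 -- -$(cat /tmp/bash_jobs.1000/f0d3eed283b4/pid); timeout 60 python3 - <<'E'
from h import *
st=monitor.read_state(); print(st['clock'],st['wrist_force'],st['eef_pos'])
c=imaging.camera("wrist"); s=imaging.camera("scene")
x,y=proj(s,[676,60,30])[0].astype(int)
b=cv2.resize(s['img'][y-65:y+63,x-64:x+64],(384,384),interpolation=cv2.INTER_CUBIC)
cv2.imwrite("pics/w3.png",cv2.resize(np.hstack([c['img'],b]),(800,343))[:,:,::-1])
E
```

```text
9.85 [-0.39181348  2.18552807  2.69771404] [694.99939544  -2.83628371  26.03312392]
```

View pics/w3.png

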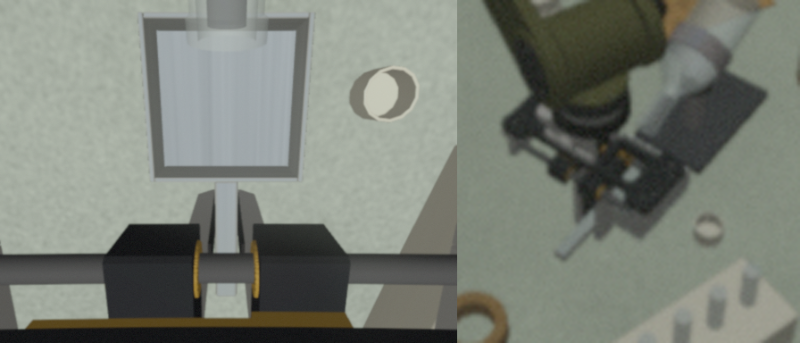

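The pan sits centred under the mouth: in the left picture the lip is at (227,30) and the pan spans columns 140-312. I release, back off, and work out the way to the mallet.

Emit:
arm_command(steps=[[1,0,0,0,0],[1,0,0,0,0],[1,0,0,0,0],[1,-5,0,-20,0],[1,-25,0,-80,0],[1,-30,0,-140,0],[1,-30,0,-200,0],[1,-30,0,-200,0]])

```text
clock: 10.95
eef_pos: [704.7, -32.0, 233.7]
eef_rot: [3.132, 0.004, 1.86]
wrist_force: [0.2, 0.0, -0.1]
finger_gap: 90.1
finger_force: 0.0
```

```bash
timeout 60 python3 -c "
from h import *
print(monitor.read_state()['finger_gap']); go(452,301.4,190,1.4)"
```

```text
90.05837754408174
clock 10.95 at [704.7 -32.  233.7] 1.86 -> row [ 391.6 -147.2   43.7   26.3]
```

Emit:
arm_command(steps=[[1,55,-20,0,4],[1,110,-41,0,8],[1,165,-62,0,12],[1,220,-83,0,16],[1,275,-103,0,20],[1,330,-124,10,24],[1,391.6,-147.2,36,26.3],[1,391.6,-147.2,36,26.3],[1,391.6,-147.2,36,26.3]])

```text
clock: 12.08
eef_pos: [450.7, 301.7, 190.2]
eef_rot: [3.141, 0.0, 1.402]
wrist_force: [-0.2, -0.7, 0.5]
finger_gap: 94.2
finger_force: 0.0
```

```bash
timeout 100 python3 - <<'E'
from fit import *
c=imaging.camera("wrist")
for n,g in (('mallet',(455.4,321.1,-.171)),('mat',(474,317,-.165))):
  for r in trace(c,n)[:1]: print(n,r['p'],np.round(r['rect']),fit([(c,r['region'].astype(float))],n,g))
cv2.imwrite("pics/w4.png",c['img'][:,:,::-1])
go(452,301.4,190,1.4)
E
```

```text
mallet 0.81 [257. 154.  64. 171.] (array([457.5, 319.5]), np.float64(-0.181), np.float64(0.042))
mat 0.77 [273. 150.  95. 167.] (array([474.5, 316.8]), np.float64(-0.166), np.float64(0.318))
clock 12.22 at [451.5 300.9 190.5] 1.4 -> row [ 0.6  0.4  0.5 -0. ]
```

View pics/w4.png

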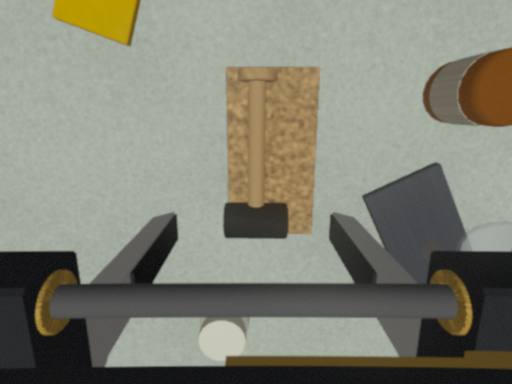

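The wrist picture shows the mallet (handle column 257, head 255,220) on its mat, as the fit has it. I grip it near the head and lift.

Emit:
arm_command(steps=[[1,-0.7,2.5,60,0.6],[1,-0.7,2.5,120,0.6],[1,-0.7,2.5,164,0.6],[1,-0.7,2.5,164,0.6],[0,-0.7,2.5,164,0.6],[0,-0.7,2.5,164,0.6],[0,-0.7,2.5,164,0.6],[0,-0.7,2.5,164,0.6],[0,-0.7,2.5,164,0.6],[0,-0.7,2.5,164,0.6],[0,-0.7,2.5,164,0.6],[0,-0.7,2.5,164,0.6],[0,-0.7,2.5,164,0.6],[0,-0.7,2.5,164,0.6]], force=60)

```text
clock: 13.98
eef_pos: [452.9, 300.7, 26.0]
eef_rot: [3.142, -0.0, 1.391]
wrist_force: [0.7, 0.1, -0.0]
finger_gap: 16.7
finger_force: 60.0
```

```bash
timeout 60 python3 - <<'E'
from h import *
th=.29; R=np.array([[np.cos(th),-np.sin(th)],[np.sin(th),np.cos(th)]]); B=np.array([642.5,172.5])
print(monitor.read_state()['eef_pos'])
for gap in (30,0):
    P=B+R@[-67-gap,46+50]; print(gap,P); go(*P,146,np.pi/2+th)
E
```

```text
[452.90958617 300.72445343  25.95530692]
30 [522.09893047 236.75404621]
clock 13.97 at [452.9 300.7  26. ] 1.391 -> row [ -50.5   79.5 -120.   -26.9]
0 [550.84624673 245.33261297]
clock 13.97 at [452.9 300.7  26. ] 1.391 -> row [ -36.9  106.3 -120.   -26.9]
```

Emit:
arm_command(steps=[[0,0,0,-40,0],[0,0,0,-90,0],[0,-10,10,-120,-5],[0,-30,40,-120,-14],[0,-45,60,-120,-22],[0,-55,70.5,-120,-26.9],[0,-55,70.5,-120,-26.9],[0,-55,70.5,-120,-26.9]])

```text
clock: 14.98
eef_pos: [512.0, 234.4, 145.8]
eef_rot: [-3.141, -0.0, 1.858]
wrist_force: [-0.7, 0.6, -1.9]
finger_gap: 16.7
finger_force: 60.0
```

```bash
timeout 100 python3 - <<'E'
from h import *
st=monitor.read_state(); print(st['finger_gap'],st['finger_force'])
c=imaging.camera("wrist"); s=imaging.camera("scene"); t=imaging.camera("top")
x,y=proj(t,[600,180,100])[0].astype(int)
b=cv2.resize(t['img'][y-48:y+48,x-48:x+48],(384,384),interpolation=cv2.INTER_CUBIC)
x,y=proj(s,[600,180,100])[0].astype(int)
d=cv2.resize(s['img'][y-64:y+64,x-64:x+64],(384,384),interpolation=cv2.INTER_CUBIC)
cv2.imwrite("pics/w5.png",cv2.resize(np.hstack([c['img'],b,d]),(800,240))[:,:,::-1])
th=.29; R=np.array([[np.cos(th),-np.sin(th)],[np.sin(th),np.cos(th)]]); B=np.array([642.5,172.5])
go(*(B+R@[-67,96]),146,np.pi/2+th)
E
```

```text
16.67653209338536 59.99668836593628
clock 15.12 at [512.  234.5 146. ] 1.86 -> row [-0.7 40.3 -0.  -0.1]
```

View pics/w5.png

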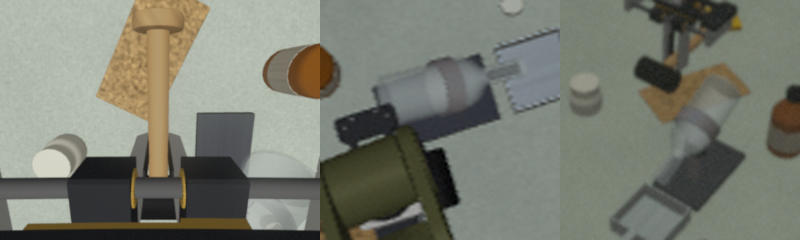

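The mallet is level in the grip (left panel, handle column 157) and the head is beside the bottle's base end (middle panel). I make a first tap and stop the call at its deepest point to read the force.

Emit:
arm_command(steps=[[0,-0.5,0,0,0],[0,-0.5,8,0,0],[0,-0.5,47.5,0,0]])

```text
clock: 15.5
eef_pos: [557.7, 247.5, 146.4]
eef_rot: [-3.14, -0.001, 1.86]
wrist_force: [-30.9, 9.2, 2.5]
finger_gap: 16.7
finger_force: 62.1
```

Emit:
arm_command(steps=[[0,0,-39.5,0,0],[0,0,-39.5,0,0],[0,0,-39.5,0,0]])

```text
clock: 15.88
eef_pos: [520.9, 236.0, 146.5]
eef_rot: [3.14, -0.0, 1.86]
wrist_force: [-0.1, 0.1, -2.0]
finger_gap: 16.8
finger_force: 59.1
```

```bash
cat > look.py <<'E'
from h import *
import sys
st=monitor.read_state(); print(st['clock'],st['eef_pos'].round(1),st['finger_gap'])
c=imaging.camera("scene"); t=imaging.camera("top")
for n in ('cyl1','cyl2','cyl3'): 
    for k in (c,t): print(n,[(np.round(r['rect']).tolist(),round(r['p'],2)) for r in find_in(k,n)[:4]])
print('pan',[np.round(r['rect']).tolist() for r in find_in(c,'pan')[:1]],'mouth px',proj(c,[670,79,86]),proj(t,[670,79,86]))
x,y=proj(c,[668,80,70])[0].astype(int); x2,y2=proj(t,[668,80,70])[0].astype(int)
g=lambda i,x,y,w:cv2.resize(i[y-w:y+w,x-w:x+w],(384,384),interpolation=cv2.INTER_CUBIC)
cv2.imwrite(sys.argv[1],np.hstack([g(c['img'],x,y,32),g(t['img'],x2,y2,32)])[:,:,::-1])
E
timeout 100 python3 look.py pics/l1.png
```

```text
15.875 [520.9 236.  146.5] 16.845261848753843
cyl1 []
cyl1 [([238.0, 179.0, 64.0, 35.0], 0.74)]
cyl2 []
cyl2 [([238.0, 179.0, 64.0, 35.0], 0.74)]
cyl3 []
cyl3 [([238.0, 179.0, 64.0, 35.0], 0.74)]
pan [[273.0, 244.0, 52.0, 46.0]] mouth px [[277.81010964 219.56430288]] [[266.784774   169.32495604]]
```

View pics/l1.png

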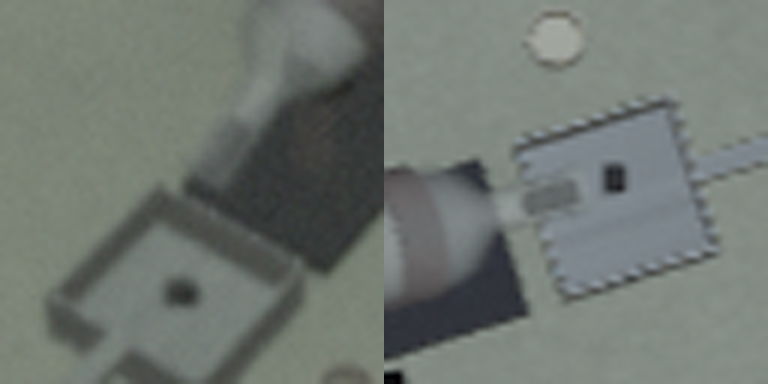

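One tap already dropped one cylinder: it lies in the pan, at (180,292) in the left panel and (615,178) in the right. Two dark cylinders remain in the neck. I tap again and count the dark blobs in the pan numerically.

Emit:
arm_command(steps=[[0,0,39.5,0,0],[0,0,0,0,0],[0,0,0,0,0],[0,0,0,0,0],[0,0,39.5,0,0],[0,0,0,0,0],[0,0,0,0,0],[0,0,0,0,0],[0,0,0,0,0]])

```text
clock: 17.45
eef_pos: [520.9, 236.0, 146.5]
eef_rot: [3.14, -0.0, 1.86]
wrist_force: [0.1, 0.1, -1.7]
finger_gap: 16.8
finger_force: 59.1
```

```bash
cat > count.py <<'E'
from h import *
def blobs(c,C,th):
    R=np.array([[np.cos(th),-np.sin(th)],[np.sin(th),np.cos(th)]])
    q=np.array([[x,y] for x,y in((-40,-40),(40,-40),(40,40),(-40,40))])@R.T+C
    P=proj(c,np.c_[q,np.full(4,6.)]); K=6
    w=80; M=cv2.getPerspectiveTransform(P.astype(np.float32),np.float32([[0,0],[240,0],[240,240],[0,240]]))
    g=cv2.warpPerspective(cv2.cvtColor(c['img'],cv2.COLOR_RGB2GRAY),M,(240,240),flags=cv2.INTER_CUBIC)
    m=(g<np.median(g)*.62).astype(np.uint8)
    n,l,s,ce=cv2.connectedComponentsWithStats(m); return [(int(s[i,4])/9,(ce[i]/3-40).round().tolist()) for i in range(1,n) if s[i,4]>250]
if __name__=='__main__':
    st=monitor.read_state(); print(st['clock'],st['eef_pos'].round(1),st['finger_gap'])
    for n in('top','scene'): print(n,'[mm2, local xy]',blobs(imaging.camera(n),np.array([676,60.4]),.29))
E
timeout 60 python3 count.py
```

```text
17.45 [520.9 236.  146.5] 16.76815031833961
top [mm2, local xy] [(151.66666666666666, [13.0, -5.0]), (146.88888888888889, [-23.0, -2.0]), (130.22222222222223, [-6.0, 8.0])]
scene [mm2, local xy] [(134.66666666666666, [12.0, -1.0]), (140.22222222222223, [-26.0, 2.0]), (132.22222222222223, [-7.0, 12.0])]
```

Both views show the same three cylinder-sized blobs in the pan, so all three are in. I take the mallet back to the pose it was picked from.

```bash
timeout 60 python3 -c "
from h import *
go(454,301,26.5,1.391)"
```

```text
clock 17.55 at [520.6 235.9 146.2] 1.86 -> row [ 81.4 -45.3 119.7  26.9]
```

Emit:
arm_command(steps=[[0,25,-25,0,8],[0,60,-45,0,18],[0,81.4,-45.3,20,26.9],[0,81.4,-45.3,60,26.9],[0,81.4,-45.3,95,26.9],[0,81.4,-45.3,112,26.9],[0,81.4,-45.3,119,26.9],[0,81.4,-45.3,119.5,26.9],[0,81.4,-45.3,119.5,26.9]])

```text
clock: 18.68
eef_pos: [454.1, 301.2, 27.5]
eef_rot: [3.14, -0.001, 1.391]
wrist_force: [-0.8, 0.3, -0.8]
finger_gap: 16.7
finger_force: 59.0
```

Emit:
arm_command(steps=[[0.2,0,0,0,0],[0.4,0,0,0,0],[1,0,0,0,0],[1,0,0,0,0],[1,0,0,0,0],[1,0,0,0,0],[1,0,0,-30,0],[1,0,0,-80,0],[1,0,0,-140,0],[1,0,0,-195,0],[1,0,0,-195,0],[1,0,0,-195,0]])

```text
clock: 20.18
eef_pos: [453.3, 300.7, 220.6]
eef_rot: [-3.141, 0.001, 1.391]
wrist_force: [-0.4, 0.5, -0.5]
finger_gap: 94.0
finger_force: 0.0
```

```bash
timeout 100 python3 - <<'E'
from fit import *
c=imaging.camera("wrist")
for r in trace(c,'mallet')[:1]: print(r['p'],np.round(r['rect']),fit([(c,r['region'].astype(float))],'mallet',(457,320,-.18)))
from count import blobs
t=imaging.camera('top')
print(blobs(t,np.array([676,60.4]),.29))
for r in trace(t,'pan')[:1]: print('pan',r['p'],fit([(t,r['region'].astype(float))],'pan',(676,60,.29)))
go(704.7,-32,225,1.86)
E
```

```text
0.68 [253. 152.  60. 160.] (array([457.3, 315.5]), np.float64(-0.185), np.float64(0.046))
[(149.88888888888889, [13.0, -5.0]), (146.11111111111111, [-23.0, -2.0]), (128.0, [-6.0, 8.0])]
pan 0.79 (array([676.5,  61.9]), np.float64(0.281), np.float64(0.15))
clock 20.38 at [453.2 300.7 220.2] 1.391 -> row [-282.3  307.    -4.8  -26.9]
```

The mallet is back on its mat and the three cylinders are still in the pan. I return to the pan handle.

Emit:
arm_command(steps=[[1,-41,45,-4.8,-4],[1,-82,89,-4.8,-8],[1,-123,134,-4.8,-12],[1,-164,178,-4.8,-16],[1,-205,223,-4.8,-20],[1,-246,267,-4.8,-24],[1,-282.3,307,-4.8,-26.9],[1,-282.3,307,-4.8,-26.9],[1,-282.3,307,50,-26.9],[1,-282.3,307,110,-26.9],[1,-282.3,307,160,-26.9],[1,-282.3,307,160,-26.9]])

```text
clock: 21.88
eef_pos: [702.6, -30.8, 57.2]
eef_rot: [-3.134, -0.003, 1.861]
wrist_force: [0.5, -0.1, 0.9]
finger_gap: 94.0
finger_force: 0.0
```

```bash
timeout 100 python3 - <<'E'
from fit import *
c=imaging.camera("wrist")
for r in trace(c,'pan')[:1]: print(r['p'],np.round(r['rect']),fit([(c,r['region'].astype(float))],'pan',(676,60,.29)))
go(695,-2.8,26,1.86)
E
```

```text
0.81 [259. 130. 172. 260.] (array([675.4,  61.5]), np.float64(0.292), np.float64(0.071))
clock 21.98 at [705.6 -31.4  63.3] 1.86 -> row [30.4 -2.  37.3  0. ]
```

Emit:
arm_command(steps=[[1,0,-1,20,0],[1,0,-1,34,0],[1,30,-1,34,0],[1,30,-1,34,0],[0,30,-1,34,0],[0,30,-1,34,0],[0,30,-1,34,0],[0,30,-1,34,0],[0,30,-1,34,0],[0,30,-1,34,0],[0,30,-1,34,0],[0,30,-1,34,0],[0,30,-1,34,0],[0,30,-1,34,0]], force=60)

```text
clock: 23.72
eef_pos: [695.5, -3.4, 27.4]
eef_rot: [-3.142, -0.0, 1.86]
wrist_force: [-0.4, -0.1, 0.0]
finger_gap: 13.1
finger_force: 60.0
```

Emit:
arm_command(steps=[[0,0,0,-5,0],[0,0,0,-12,0],[0,-15,0,-14,0],[0,-45,0,-14,0],[0,-75,0,-14,0],[0,-95,0,-20,0],[0,-100,0,-50,0],[0,-100,0,-80,0],[0,-100,0,-80,0]])

```text
clock: 24.85
eef_pos: [725.2, -99.8, 110.4]
eef_rot: [3.137, 0.002, 1.86]
wrist_force: [-0.2, 0.3, -1.3]
finger_gap: 13.2
finger_force: 60.0
```

```bash
timeout 100 python3 - <<'E'
from fit import *
c=imaging.camera("wrist"); s=imaging.camera("scene")
for r in trace(c,'pan')[:1]: print(r['p'],np.round(r['rect']))
print([(np.round(r['rect']).tolist(),round(r['p'],2)) for r in find_in(c,'cyl1')[:5]])
cv2.imwrite("pics/w6.png",c['img'][:,:,::-1])
st=monitor.read_state(); print(st['finger_gap'],st['finger_force'],st['wrist_force'])
th=-.126; R=np.array([[np.cos(th),-np.sin(th)],[np.sin(th),np.cos(th)]]); pl=np.array([527,-271])+R@[30,0]; print('plate',pl)
for yaw in (-.126,-.126-np.pi/2,.29,-.7):   # pan yaw
    g=pl-66*np.array([-np.sin(yaw),np.cos(yaw)]); print(yaw,g,np.hypot(*g),'j6~',np.arctan2(g[1],g[0])-yaw); go(*g,110,yaw+np.pi/2)
E
```

```text
0.77 [255. 171. 196. 319.]
[([210.0, 116.0, 26.0, 30.0], 0.96), ([285.0, 100.0, 30.0, 29.0], 0.84), ([243.0, 99.0, 25.0, 28.0], 0.7)]
13.373034786347228 59.998347759246826 [ 0.62845718  0.69353396 -1.95343859]
plate [ 556.76217489 -274.77000606]
-0.126 [ 548.46816157 -340.24679082] 645.4341197344795 j6~ -0.429254517389019
clock 25.05 at [723.4 -99.1 105.6] 1.86 -> row [-181.2 -236.5   -4.4   23.8]
-1.6967963267948964 [ 491.28539013 -266.47599273] 558.9014128241006 j6~ 1.1998023684302692
clock 25.05 at [723.4 -99.1 105.6] 1.86 -> row [ -94.1 -270.2   -4.4  113.8]
0.29 [ 575.63502175 -338.01410184] 667.5396702125072 j6~ -0.8209561397887442
clock 25.05 at [723.4 -99.1 105.6] 1.86 -> row [-186.8 -209.8   -4.4   -0. ]
-0.7 [ 514.24380753 -325.24959042] 608.4685609417637 j6~ 0.13603895523202147
clock 25.05 at [723.4 -99.1 105.6] 1.86 -> row [-157.  -265.    -4.4   56.7]
```

View pics/w6.png

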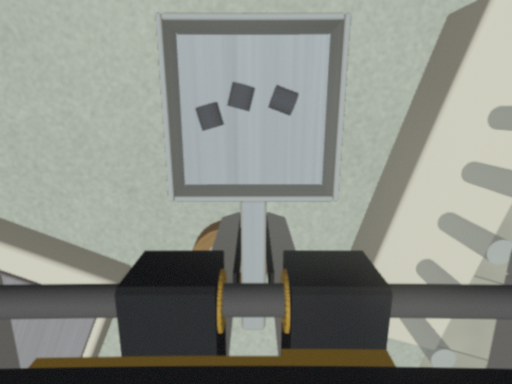

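All three cylinders lie in the lifted pan, at (210,116), (241,96) and (284,100). I carry it gently over the plate.

Emit:
arm_command(steps=[[0,-8,-10,-10,1],[0,-28,-36,-24,3],[0,-52,-68,-24,6],[0,-76,-100,-24,9],[0,-100,-131,-24,12],[0,-124,-163,-24,15],[0,-147,-193,-24,18],[0,-166,-218,-24,21],[0,-178,-232,-24,23.3],[0,-181.2,-236.5,-24,23.8],[0,-181.2,-236.5,-15,23.8],[0,-181.2,-236.5,-5,23.8],[0,-181.2,-236.5,0,23.8],[0,-181.2,-236.5,0,23.8]])

```text
clock: 26.8
eef_pos: [549.1, -339.9, 106.8]
eef_rot: [-3.141, -0.0, 1.445]
wrist_force: [-0.4, -1.1, -1.2]
finger_gap: 13.2
finger_force: 60.0
```

```bash
timeout 100 python3 - <<'E'
from fit import *
for k in range(8): pass
M['pan']=[b+[0,0,80] for b in M['pan']]
for n in ("wrist","top"):
    c=imaging.camera(n)
    for r in trace(c,'pan')[:1]: print(n,r['p'],fit([(c,r['region'].astype(float))],'pan',(556,-274,-.126)))
    if n=="wrist":
        o=[(np.round(r['rect']).tolist(),round(r['p'],2)) for r in find_in(c,'cyl1')[:5]]; print(o)
go(548.5,-340.2,76,np.pi/2-.126)
E
```

```text
wrist 0.75 (array([ 557.3, -273.5]), np.float64(-0.118), np.float64(0.099))
[([289.0, 86.0, 27.0, 29.0], 0.93), ([250.0, 98.0, 28.0, 29.0], 0.88), ([218.0, 114.0, 29.0, 34.0], 0.85)]
top 0.73 (array([ 557., -274.]), np.float64(-0.117), np.float64(0.204))
clock 27.05 at [ 549.2 -340.4  107.8] 1.445 -> row [ 0.2 -0.7 31.8  0. ]
```

Emit:
arm_command(steps=[[0,0,0,10,0],[0,0,0,20,0],[0,0,0,26,0],[0,0,0,28,0],[0,0,0,29,0],[0,0,0,29.5,0],[0,0,0,29.5,0],[0,0,0,29.5,0]])

```text
clock: 28.05
eef_pos: [549.1, -340.4, 78.1]
eef_rot: [3.141, 0.0, 1.445]
wrist_force: [-0.3, -0.1, -0.5]
finger_gap: 13.4
finger_force: 60.0
```

Emit:
arm_command(steps=[[0,0,0,0.5,0],[0,0,0,1,0],[0,0,0,1,0],[0,0,0,1,0]])

```text
clock: 28.55
eef_pos: [549.1, -340.5, 77.4]
eef_rot: [3.141, 0.0, 1.445]
wrist_force: [-1.9, -0.5, 5.2]
finger_gap: 13.8
finger_force: 60.0
```

In contact with the plate (+5 N). I release and retreat.

Emit:
arm_command(steps=[[0.2,0,0,0,0],[0.4,0,0,0,0],[0.6,0,0,0,0],[0.8,0,0,0,0],[0.8,0,0,0,0],[0.8,-5,0,-15,0],[0.8,-10,0,-50,0],[0.8,-20,0,-110,0],[0.8,-30,0,-160,0],[0.8,-30,0,-180,0],[0.8,-30,0,-180,0]])

```text
clock: 29.92
eef_pos: [545.4, -370.7, 259.4]
eef_rot: [3.138, 0.002, 1.444]
wrist_force: [-0.3, 0.5, -0.6]
finger_gap: 74.9
finger_force: 0.0
```

```bash
timeout 100 python3 - <<'E'
from fit import *
M['pan']=[b+[0,0,50] for b in M['pan']]
for n in ("wrist","scene"):
    c=imaging.camera(n)
    for r in trace(c,'pan')[:1]: print(n,r['p'],fit([(c,r['region'].astype(float))],'pan',(556,-274,-.126)))
    print([(np.round(r['rect']).tolist(),round(r['p'],2)) for r in find_in(c,'cyl1')[:5]])
    for m in('mallet','bottle'): print(m,[np.round(r['rect']).tolist() for r in find_in(c,m)[:2]])
st=monitor.read_state(); print(st['clock'],st['eef_pos'],st['wrist_force'])
E
```

```text
wrist 0.86 (array([ 557.3, -274. ]), np.float64(-0.113), np.float64(0.071))
[([272.0, 68.0, 14.0, 15.0], 0.72), ([234.0, 84.0, 14.0, 16.0], 0.58), ([252.0, 75.0, 8.0, 15.0], 0.53)]
mallet [[406.0, 90.0, 74.0, 55.0]]
bottle []
scene 0.57 (array([ 558.7, -272.4]), np.float64(-0.139), np.float64(0.093))
[([348.0, 188.0, 20.0, 42.0], 0.3), ([214.0, 294.0, 29.0, 26.0], 0.15)]
mallet [[296.0, 167.0, 52.0, 29.0]]
bottle [[297.0, 193.0, 46.0, 59.0], [384.0, 140.0, 43.0, 47.0]]
30.425 [ 545.25739342 -370.09385551  256.65179175] [-0.29343073 -0.11606659 -0.30840821]
```

The pan stands within about 1 mm of the plate's middle with the three cylinders in it, and the gripper is clear, so I hand the job in.

```bash
timeout 60 python3 -c "
from h import *
print(job.sign_off())"
```

```text
the job is handed in; nothing more can be done
None
```

The job is handed in at about 30 s on the robot's clock: all three cylinders are in the pan, the pan is on the middle of the balance plate (within about 2 mm), and the mallet is back on its mat. The verdict was not reported back.

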